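# Load a carving blank under the spring clip

### The job

Load the dark wooden blank into the plywood carving jig: lift the spring clip by its black knob until it stays up, slide the blank flat between the two rails until you feel it meet the stop's rubber pad, and press it home there for a moment with about 9 N, never a shove, then, with the blank home against the stop, lead the clip down gently onto it without letting it snap and leave it clamped. Leave the other things on the bench where they are.

Things in the scene. Friction and masses are not known exactly. Their poses are not given: they have to be found in the camera images.
- blank: Loose dark walnut slat, 140 (x) x 40 (y) x 10 (z) mm, about 0.04 kg, flat on the bench; origin at the centre of its underside. Either end may go in first. To slide it in, grip it across its width about 40 mm behind its centre, so that the fingers stay clear of the rails. Drag on the bed takes 1 to 4 N of the push, more if it is also pressed down.
- jig: Carving jig screwed to the bench: plywood base 260 (x) x 120 (y) x 15 (z) mm, origin at the centre of its underside, z up. Its top, at z = 15 mm, is the bed. The blank enters from the open -x half and slides towards +x. Two low wooden rails (8 mm high above the bed, 16 mm wide, from x = 0 to x = 100 mm) leave a 43 mm channel centred on y = 0; their mouth is flared from x = -15 to 0 mm.
- stop_pad (a joint): Squeeze (m) of the rubber pad (36 mm wide, 9 mm high) on the aluminium stop block in the channel: 0 free, about 0.5 mm at 9 N, 2 mm at most. The stop is locked with the pad's face anywhere from jig x = 55 to 80 mm; that place is NOT measured: find it by feel (or see it, under the clip's strap). A blank that is home has its end against the pad, its centre 70 mm from the pad's face.
- clip (a joint): Angle of the spring clip, rad: 0 = down on the bare bed, 1.2 = fully up; about 0.1 when it lies on the blank. Over-centre spring: below 0.6 it is pulled down (about 8 N at the knob when closed), above 0.6 it is pushed up and stays up by itself.
- clip_hinge (a point): Axis of the clip's hinge, parallel to the jig's y, at jig (115, 0, 35) mm, at the +x end of the jig. The clip's tip rises and swings towards +x.
- clip_knob (a point): Centre of the clip's black knob, a barrel 26 mm long along the jig's y and 18 mm in diameter, at the clip's free end; when the clip is at 0 it lies at jig (0, 0, 60) mm, that is 115 mm towards -x from the hinge axis and 25 mm above it. It can be pinched across its ends from above and turns between the pads while the clip swings.
- clip_shoe (a point): Rubber-faced shoe (a bar 22 mm along y, 14 mm in diameter) under the clip's 16 mm wide steel strap, 95 mm from the hinge; it bears on the blank. The point is the underside of the shoe.
- chisel: Bystander: chisel lying along x between the jig's and the blank's places, 220 mm long, 28 mm thick; origin under the ferrule.
- mallet: Bystander: wooden carver's mallet, head 75 x 120 x 70 mm, origin under the head, handle 235 mm towards its -x.
- glue: Bystander: white bottle, 60 mm diameter, 160 mm tall.
- tin: Bystander: open steel tin, 76 mm diameter, 90 mm tall.
- offcut: Bystander: pale wood offcut, 90 x 60 x 45 mm.
- brush: Bystander: dusting brush lying on the bench.
- tile_stone: Bystander: grey sharpening stone, 70 x 160 x 22 mm.
There are look-alikes about, which are no part of the job. Of the things that look like the blank, take the one that is farthest to the robot's left at the start.

How it is judged:
On the way, in this order (a step that is already met when the one before it is completed fails the run):
1. the clip is lifted until it stays up (over 0.9 rad), the blank still away from the jig (value of joint clip above 0.9 rad and horizontal distance between blank and jig above 0.1 m), for 0.2 s.
2. with the clip up, the blank lies in the channel and is pressed home against the stop with more than 4 N (value of joint clip above 0.9 rad and contact force between blank and stop_pad above 4 N and x of blank in the frame of stop_pad between -0.0735 and -0.067 m and y of blank in the frame of stop_pad between -0.003 and 0.003 m and z of blank in the frame of stop_pad between -0.003 and 0.003 m and angle between the x axis of blank and the x axis of jig, either way round below 0.06 rad), for 0.3 s.
At the end, for the whole second after the job is handed in: the blank lies flat on the bed between the rails, its end within 3 mm of the stop and its middle within 3 mm of the channel's, square to the jig within 0.06 rad, at rest and released, and the clip is down on it, its shoe pressing with more than 2 N (x of blank in the frame of stop_pad between -0.0735 and -0.067 m and y of blank in the frame of stop_pad between -0.003 and 0.003 m and z of blank in the frame of stop_pad between -0.003 and 0.003 m and angle between the x axis of blank and the x axis of jig, either way round below 0.06 rad and contact force between clip and blank above 2 N and value of joint clip between 0.05 and 0.16 rad and linear speed of blank below 0.01 m/s); the robot touches nothing.
It fails at once if the blank is shoved against the stop with more than 20 N (contact force between blank and stop_pad above 20 N).
It fails at once if the clip snaps down: it falls faster than 2 rad/s while above 0.2 rad (velocity of joint clip below -2 rad/s and value of joint clip above 0.2 rad).
It fails at once if the clip is pressed on the blank with more than 25 N (contact force between clip and blank above 25 N).
It fails at once if a bystander is moved by more than 25 mm (distance of any of chisel, mallet, glue, tin, offcut, brush, tile_stone from where it was at the start of the episode above 0.025 m).
It also fails if it takes over 72 s, if anything falls off the work surface, if the arm or the gripper's body presses on something with over 40 N, if the wrist force passes 120 N, or if a joint passes its speed limit or range.

### The arm

A 7-joint arm with a two-finger parallel gripper is mounted at the origin on the work surface. World frame = base frame: x ahead of the robot, y to its left, z up, the work surface at z = 0. Lengths are in m, angles in rad, forces in N, time in s.
With the tool pointing down it reaches from about 0.35 to 0.9 m from the base axis. Payload 7.2 kg.
Tool frame: the origin (TCP) lies between the finger pads; the fingertips stand 25 mm ahead of it and the grasp point (between the pads) lies 6 mm ahead of it (nose_length is the distance from the TCP to the fingertips, in m); z points along the fingers, y is the line along which they close (so a half turn about z gives the same grasp; the last joint's range is limited). The gripper opens to 85 mm and grips with 20 to 120 N. Pads are 22 mm wide; open, the fingers measure 114 mm over their backs; the gripper's body (76 mm by 85 mm) begins 54 mm behind the grasp point. The pads swing forward as they close: fully open they stand 13 mm farther back than shut.
Start: joints at [-1.373, 0.411, -0.013, 1.596, 0.006, 1.134, -0.082], TCP at [0.164, 0.603, 0.256] pointing down, gripper open.
Joint ranges: [-2.95, 2.95], [-0.29, 1.99], [-1.47, 1.44], [0.14, 2.54], [-1.03, 4.17], [0.13, 1.85], [-2.86, 2.86]. Speed limits (rad/s): [2.39, 2.39, 3.01, 3.01, 3.14, 3.14, 3.14].

### API

Orientations are given as a rotation vector (axis times angle).
In Python, from rig import * gives the robot as it stands. Calls block until the motion is done:
- reach(position, orientation): joint-space move of the TCP to a pose.
- move_straight(position, feed=0.15, frame=None, threshold=None): straight line of the TCP; frame=None keeps the orientation; feed is the mean speed in m/s. With threshold (N) it stops when the force on the tool has changed by that much, and returns True; else False.
- goto_joints(angles): joint-space move.
- move_gripper(opening, newtons=None): finger opening in m; newtons is the grip in N (None keeps the last); returns when the fingers have stopped.
- wait(seconds).
- solve_ik(position, orientation): joint angles nearest the present ones, or None.
- state(): the state.
- grab_frame(name): name is "scene" or "top"; returns the picture (400x640x3 uint8, red, green, blue); there is no depth.
- camera_params(name): a dict with "fovy" (degrees; the focal length in pixels is half the picture's height over the tangent of half this angle, whatever the lens; pixels are square), "cx", "cy" (the principal point, pixels), "eye" and "orientation" of the camera in the world. Camera axes: x right, y down, z forward; pixel columns grow to the right and rows downward; lengths in m; the calibration is good to about 2 mm. A picture is of the moment at which its call begins. camera_params takes no time and is no camera call.
A pose or a line that the arm cannot do raises MotionError and nothing moves.
- sign_off(): hands the job in; it is judged then, once.
The state is a dict: "time": time; "joint_pos": joint angles; "joint_vel": joint speeds; "effort": joint torques, N m; "ee_pos": TCP position; "orientation": TCP orientation; "contact_force": force on the tool from outside, world axes, zero at the start; "torque": the same for the moment, N m; "finger_gap": finger opening in m; "grip_force": force on a finger pad.
Only numpy, scipy, OpenCV 4.12 (cv2) and the standard library are available. Lean on these libraries where they do the work, as an engineer would, in place of code of your own. Each camera call takes 0.05 s, during which the arm holds its last target. There are 200 camera calls.

## Working session

There is one attempt and no reset: what is moved stays moved. The work goes in short steps, each a Python script; the robot and the scene stay as the last script left them, time stands still between calls to the robot, and variables do not carry over. Pictures are saved under pics/ and viewed, at most 10 in all, crops included, and the job is handed in when it is done.

```bash
ls; mkdir -p pics; python3 - <<'E'
from rig import *
import cv2
for n in("scene","top"):
    cv2.imwrite(f"pics/{n}0.png",grab_frame(n)[:,:,::-1]); print(n,camera_params(n))
print(state())
E
```

```text
pics
scene {'fovy': 51.460036978540145, 'cx': 324.12663291722845, 'cy': 196.08145619081225, 'eye': array([1.40417548, 0.58751363, 0.7637871 ]), 'orientation': array([-1.15882848, -2.1452849 ,  1.15585222])}
top {'fovy': 45.6833436747034, 'cx': 313.7000793278435, 'cy': 194.91638476496567, 'eye': array([0.47791241, 0.04844383, 1.46926783]), 'orientation': array([-2.18045642,  2.22692357, -0.08573623])}
{'time': 0.1, 'joint_pos': array([-1.37318768,  0.41179394, -0.01271348,  1.59696997,  0.00559569,
        1.13432855, -0.08219821]), 'joint_vel': array([ 0.00092194, -0.00124995, -0.00072875, -0.00071648, -0.00133231,
        0.00078879,  0.00042766]), 'effort': array([ 2.95674276e-03, -6.01825404e+01,  6.84354007e-01, -3.00085080e+01,
        1.40016829e-02,  6.43740204e-03, -2.25310288e-05]), 'ee_pos': array([0.16410283, 0.60263219, 0.25554939]), 'orientation': array([-4.16250640e-01, -3.11379790e+00,  2.29510514e-03]), 'contact_force': array([-0.63002626, -0.10543253, -0.12990106]), 'torque': array([-0.03759487,  0.04632293, -0.04912103]), 'grip_force': 0.0, 'finger_gap': 0.08538151453322555}
```

View pics/scene0.png

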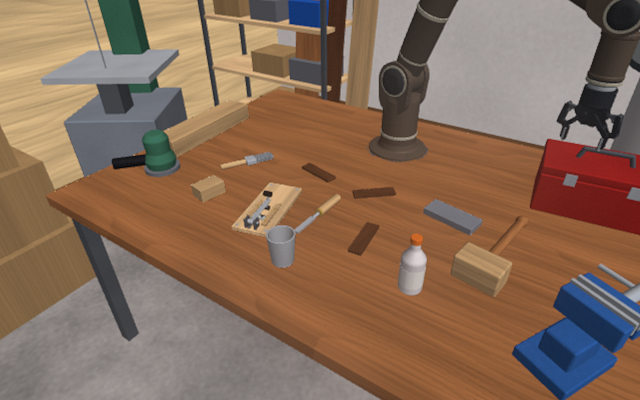

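View pics/top0.png

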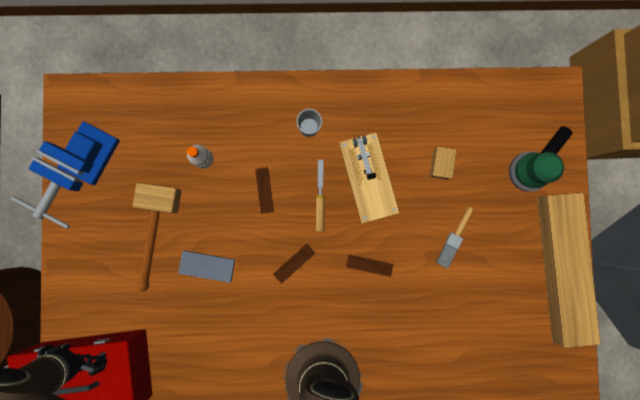

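The scene and top views show the jig at top (368,178), with its clip end pointing away from the robot. There are three dark slats at top (264,190), (294,263) and (370,266), and the leftmost, (264,190), is the blank. I'll enlarge both for measuring.

```bash
cat > h.py <<'E'
import numpy as np, cv2
from scipy.spatial.transform import Rotation as R
from rig import *
def cam(n):
    p=camera_params(n); f=200/np.tan(np.radians(p['fovy'])/2)
    return p['eye'],R.from_rotvec(p['orientation']).as_matrix(),f,p['cx'],p['cy']
def ray(n,u,v):
    e,M,f,cx,cy=cam(n); return e,M@np.array([(u-cx)/f,(v-cy)/f,1])
def onplane(n,u,v,z):
    e,d=ray(n,u,v); return e+d*(z-e[2])/d[2]
def proj(n,p):
    e,M,f,cx,cy=cam(n); q=M.T@(np.asarray(p)-e); return np.array([f*q[0]/q[2]+cx,f*q[1]/q[2]+cy])
def tri(a,b):
    e1,d1=ray('scene',*a); e2,d2=ray('top',*b)
    s=np.linalg.lstsq(np.c_[d1,-d2],e2-e1,rcond=None)[0]
    p,q=e1+s[0]*d1,e2+s[1]*d2
    return (p+q)/2,np.linalg.norm(p-q)
E
python3 - <<'E'
import cv2,numpy as np
t=cv2.imread('pics/top0.png');s=cv2.imread('pics/scene0.png')
up=lambda im,x,y,w,h,k:cv2.resize(im[y:y+h,x:x+w],None,fx=k,fy=k,interpolation=cv2.INTER_CUBIC)
a=up(t,330,125,80,100,6); b=up(t,245,160,40,60,8)
cv2.imwrite('pics/c1.png',np.hstack([a,np.vstack([b,np.zeros((120,320,3),np.uint8)])]))
a=up(s,225,175,85,65,6); b=up(s,340,215,48,48,6)
c=np.zeros((390,288,3),np.uint8); c[:288]=b
cv2.imwrite('pics/c2.png',np.hstack([a,c]))
E
```

```text
(no output)
```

View pics/c1.png

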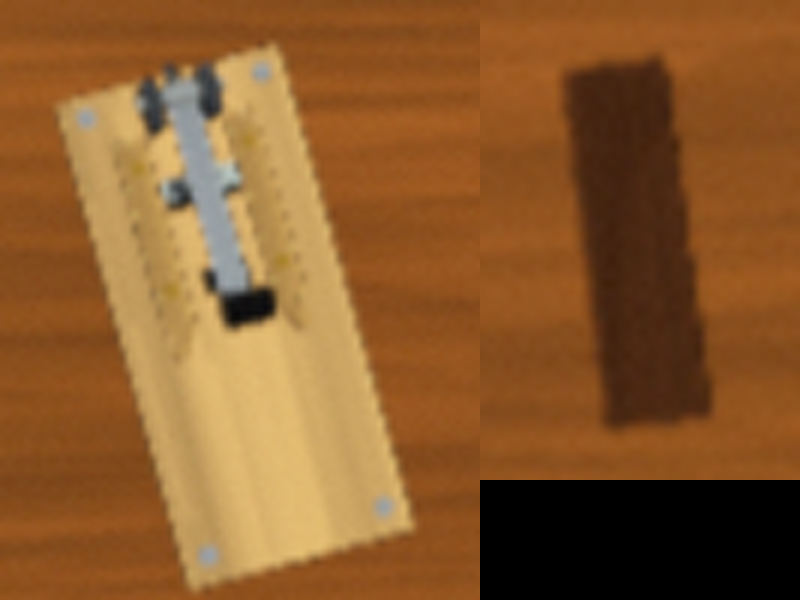

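View pics/c2.png

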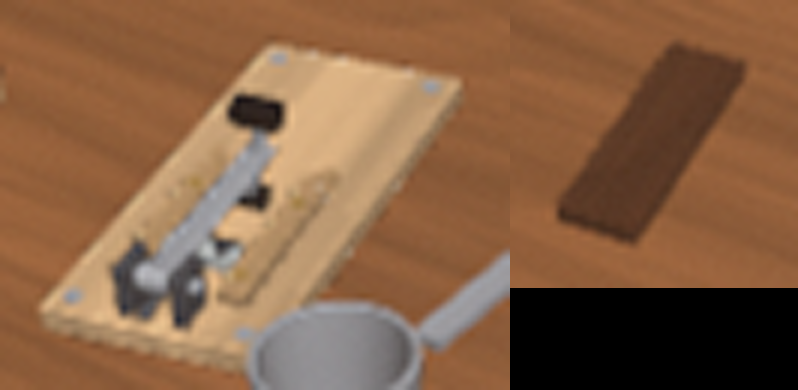

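Crop c1 shows the jig corners at top (339.5,142), (376,132), (399,213), (362,223) and the knob at (371,176). The blank corners are at (256,169), (267.5,167.5), (274,212), (261,213.5). Crop c2 has the knob at scene (267.7,193.7) and the tin hiding one jig corner. Next I'll triangulate.

```bash
cat > meas.py <<'E'
from h import *
T=lambda u,v:((u+.5)/6-.5+330,(v+.5)/6-.5+125)
TB=lambda u,v:((u-480+.5)/8-.5+245,(v+.5)/8-.5+160)
S=lambda u,v:((u+.5)/6-.5+225,(v+.5)/6-.5+175)
SB=lambda u,v:((u-510+.5)/6-.5+340,(v+.5)/6-.5+215)
r=lambda a:np.round(a,4)
for n,a,b in[('jig robot-right',(270,45),(414,527)),('jig robot-left',(462,83),(191,590)),('jig far-right',(42,312),(277,42)),('knob',(256,112),(248,306))]:
    print(n,*map(r,tri(S(*a),T(*b))))
for a,b in[((680,42),(710,415)),((745,68),(608,428)),((635,232),(568,73)),((560,205),(660,60))]:
    print('blank',*map(r,tri(SB(*a),TB(*b))))
J=np.array([onplane('top',*T(*p),.015) for p in[(57,104),(277,42),(414,527),(191,590)]])[:,:2]
B=np.array([onplane('top',*TB(*p),.010) for p in[(568,73),(660,60),(710,415),(608,428)]])[:,:2]
for n,C in(('jig',J),('blank',B)):
    x=C[0]+C[1]-C[2]-C[3]; print(n,r(C.mean(0)),'yaw',r(np.arctan2(x[1],x[0])),'len',r(np.linalg.norm(x)/2),'wid',r(np.linalg.norm(C[0]-C[1])))
E
python3 meas.py
```

```text
jig robot-right [ 0.4996 -0.2445  0.0154] 0.0006
jig robot-left [ 0.4701 -0.1297  0.0133] 0.0013
jig far-right [ 0.7513 -0.1811  0.0134] 0.0008
knob [ 0.6107 -0.156   0.0621] 0.0013
blank [0.5099 0.1418 0.0108] 0.0035
blank [0.5068 0.1791 0.0081] 0.0009
blank [0.6434 0.193  0.0092] 0.0006
blank [0.6478 0.1568 0.0114] 0.0006
jig [ 0.6104 -0.1553] yaw 0.2444 len 0.2593 wid 0.1185
blank [0.5772 0.1674] yaw 0.1096 len 0.1379 wid 0.0357
```

```bash
cat >> h.py <<'E'
JC=np.array([.6104,-.1553]); JY=.2444
BC=np.array([.5772,.1674]); BY=.1096
def ori(yaw):  # tool down, closing line along the y of a frame with this yaw
    c,s=np.cos(yaw),np.sin(yaw)
    return R.from_matrix(np.array([[-c,-s,0],[-s,c,0],[0,0,-1]])).as_rotvec()
def jig(x,y,z):
    c,s=np.cos(JY),np.sin(JY); return np.array([JC[0]+c*x-s*y,JC[1]+s*x+c*y,z])
def knob(a):
    p=np.arctan2(25,115)+a; r=.1177
    return jig(.115-r*np.cos(p),0,.035+r*np.sin(p))
UP=np.array([0,0,.006])   # TCP above the grasp point
def fj(): # tool force in jig axes
    f=state()['contact_force']; c,s=np.cos(JY),np.sin(JY); return np.round([c*f[0]+s*f[1],-s*f[0]+c*f[1],f[2]],2)
def rep(*t):
    s=state(); print(*t,'t',round(s['time'],2),'p',np.round(s['ee_pos'],4),'fj',fj(),'gap',round(s['finger_gap'],4),'grip',round(s['grip_force'],1))
E
python3 - <<'E'
from h import *
k=knob(0)+UP+[0,0,-.002]; o=ori(JY)
print(solve_ik(k+[0,0,.15],o))
reach(k+[0,0,.15],o); rep('above')
move_gripper(.06); print(move_straight(k,.1,threshold=6)); rep('down')
cv2.imwrite('pics/s1.png',cv2.resize(np.hstack([grab_frame('scene')[130:270,180:360],grab_frame('top')[90:230,290:470]])[:,:,::-1],None,fx=2.2,fy=2.2))
E
```

```text
[-0.30747098  0.52779251  0.69626257  1.66701542 -0.37408083  1.08420497
  2.3147234 ]
above t 3.18 p [ 0.6107 -0.1543  0.2139] fj [ 0.82  0.88 -0.48] gap 0.0853 grip 0.0
False
down t 5.21 p [ 0.6108 -0.1554  0.0647] fj [ 0.01  0.36 -0.03] gap 0.0599 grip 0.0
```

View pics/s1.png

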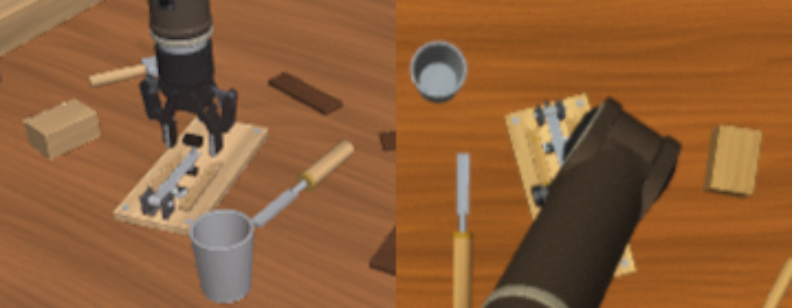

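The fingers straddle the knob (scene crop about (195,140), fingers at 168 and 213). I'll pinch it and lift along the arc.

```bash
python3 - <<'E'
from h import *
move_gripper(.02,40); rep('pinched')
d=np.array([0,0,.004])
for a in np.linspace(.11,1.17,9):
    move_straight(knob(a)+d,.06); 
    rep(round(a,2))
move_gripper(.06); rep('open')
p=state()['ee_pos']; move_straight(p+[0,0,.08],.15)
f=grab_frame('scene')
cv2.imwrite('pics/s2.png',cv2.resize(f[130:270,180:360][:,:,::-1],None,fx=3,fy=3))
E
```

```text
pinched t 5.71 p [ 0.6106 -0.1556  0.0643] fj [-0.97  0.15  2.77] gap 0.0256 grip 42.0
0.11 t 6.08 p [ 0.6133 -0.1548  0.0757] fj [ 1.14 -4.08 -9.44] gap 0.0255 grip 40.2
0.24 t 6.48 p [ 0.6188 -0.1535  0.0905] fj [-1.38 -3.75 -8.23] gap 0.0256 grip 40.1
0.37 t 6.89 p [ 0.6265 -0.1515  0.1044] fj [-3.8  -3.12 -5.28] gap 0.0254 grip 40.1
0.51 t 7.3 p [ 0.6358 -0.1492  0.117 ] fj [-3.94 -4.11 -3.08] gap 0.0254 grip 40.1
0.64 t 7.71 p [ 0.6468 -0.1465  0.1281] fj [-3.5  -2.62  1.3 ] gap 0.0249 grip 40.2
0.77 t 8.12 p [ 0.6592 -0.1433  0.1376] fj [-3.2  -2.99  2.94] gap 0.0251 grip 40.3
0.9 t 8.53 p [ 0.6726 -0.1399  0.1452] fj [-1.64 -2.61  3.49] gap 0.0251 grip 40.3
1.04 t 8.93 p [ 0.6871 -0.1363  0.1511] fj [ 0.3  -3.99  3.64] gap 0.0249 grip 40.5
1.17 t 9.34 p [ 0.7024 -0.1324  0.155 ] fj [ 3.37 -4.35  3.2 ] gap 0.0248 grip 40.9
open t 9.78 p [ 0.7006 -0.1323  0.1544] fj [ 0.03 -0.46  0.24] gap 0.0602 grip 0.0
```

View pics/s2.png

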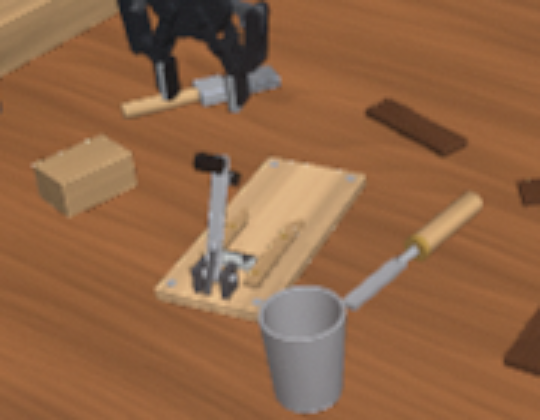

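The clip stays up, with its knob at crop (210,160). Next is the blank.

```bash
python3 - <<'E'
from h import *
g=np.r_[BC-.040*np.array([np.cos(BY),np.sin(BY)]),0]; o=ori(BY)
reach(g+[0,0,.2],o); move_gripper(.054)
move_straight(g+[0,0,.045],.15); rep('above')
print(move_straight(g+[0,0,.012],.03,threshold=4)); rep('bench')
z=state()['ee_pos'][2]
move_straight(np.r_[g[:2],z+.005],.05); rep('up')
cv2.imwrite('pics/s3.png',cv2.resize(grab_frame('scene')[150:290,280:460][:,:,::-1],None,fx=3,fy=3))
move_gripper(.03,40); rep('grip')
E
```

```text
above t 13.21 p [0.538  0.1631 0.0458] fj [-0.41 -0.49 -0.12] gap 0.0539 grip 0.0
True
bench t 13.98 p [0.5373 0.163  0.0213] fj [-1.79  0.41  8.79] gap 0.054 grip 4.6
up t 14.24 p [0.5376 0.163  0.0264] fj [ 0.42 -0.08  0.31] gap 0.054 grip 0.0
grip t 14.57 p [0.5374 0.1631 0.0264] fj [-1.16 -0.14  4.34] gap 0.039 grip 40.5
```

View pics/s3.png

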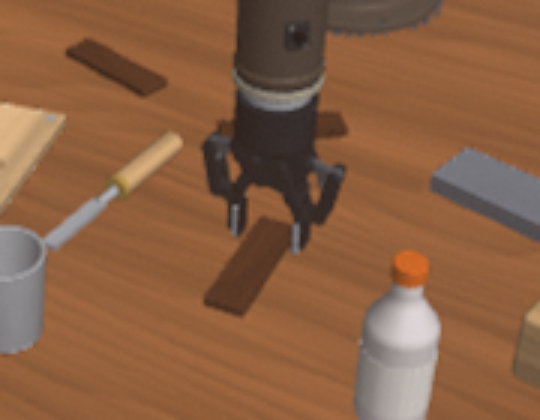

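```bash
python3 - <<'E'
from h import *
p=state()['ee_pos']; move_straight(p+[0,0,.12],.15); rep('lift')
o=ori(JY); q=jig(-.138,0,.0)
reach(q+[0,0,.12],o); move_straight(q+[0,0,.05],.12); rep('hover')
print(move_straight(q+[0,0,.037],.02,threshold=2.5)); rep('bed')
a=grab_frame('scene')[165:240,225:325];b=grab_frame('top')[125:225,330:410]
A=np.zeros((525,400,3),np.uint8);A[:300]=cv2.resize(a,None,fx=4,fy=4,interpolation=2)
B=np.zeros((525,400,3),np.uint8);B[:500,:]=cv2.resize(b,None,fx=5,fy=5,interpolation=2)
cv2.imwrite('pics/s4.png',np.hstack([A,B])[:,:,::-1])
E
```

```text
lift t 15.52 p [0.5368 0.1631 0.1456] fj [ 0.01 -0.19 -0.38] gap 0.0388 grip 40.2
hover t 17.59 p [ 0.4768 -0.1888  0.0503] fj [-0.14 -0.5  -0.75] gap 0.0386 grip 40.2
True
bed t 18.08 p [ 0.4767 -0.1886  0.0413] fj [-0.45  0.82  5.79] gap 0.0391 grip 40.8
```

View pics/s4.png

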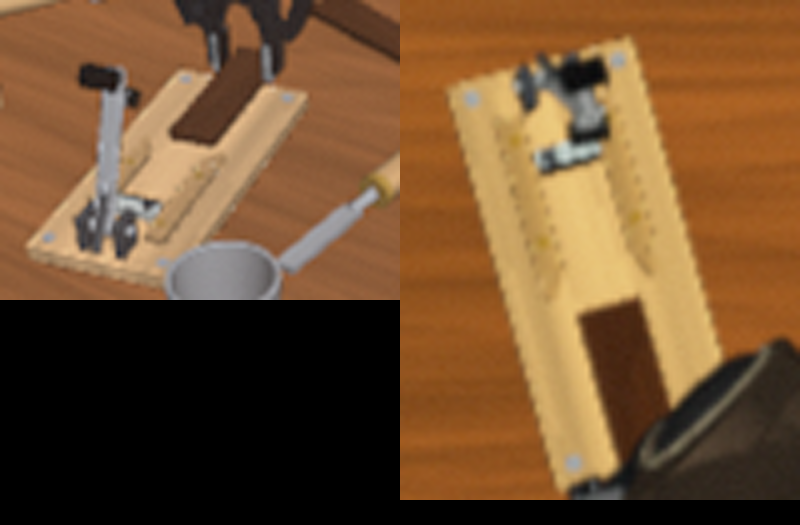

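The blank lies square on the bed (front edge top-crop (578,315)–(640,298)). The pad face is near (570,168). I'll slide it in while watching the forces.

```bash
python3 - <<'E'
from h import *
inv=lambda w:np.round(1e3*np.array([[np.cos(JY),np.sin(JY)],[-np.sin(JY),np.cos(JY)]])@(w[:2]-JC),1)
T=lambda u,v:((u-400+.5)/5-.5+330,(v+.5)/5-.5+125)
print('pad',inv(onplane('top',*T(570,168),.022)),'front',inv(onplane('top',*T(578,315),.025)),inv(onplane('top',*T(640,298),.025)))
z=.0417
move_straight(jig(-.138,0,z),.02); rep('relax')
for x in(-.12,-.105,-.095,-.085,-.075,-.065,-.058):
    h=move_straight(jig(x,0,z),.03,threshold=7); rep(x,h)
    if h: break
E
```

```text
pad [59.7  0.6] front [-29.   20.7] [-28.9 -18.9]
relax t 18.43 p [ 0.4764 -0.1886  0.0416] fj [ 0.38  0.08 -0.1 ] gap 0.0383 grip 40.2
-0.12 False t 19.18 p [ 0.4938 -0.1843  0.0416] fj [ 0.37 -0.28  0.29] gap 0.0388 grip 40.2
-0.105 False t 19.83 p [ 0.5084 -0.1807  0.0416] fj [0.3  1.33 0.63] gap 0.0386 grip 40.2
-0.095 False t 20.32 p [ 0.5183 -0.1782  0.0416] fj [-0.21  0.57 -0.07] gap 0.0388 grip 40.2
-0.085 False t 20.8 p [ 0.528  -0.1758  0.0416] fj [-0.49  0.25 -0.06] gap 0.0385 grip 40.2
-0.075 False t 21.28 p [ 0.5377 -0.1734  0.0416] fj [-0.17 -0.02  0.38] gap 0.0387 grip 40.2
-0.065 False t 21.77 p [ 0.5474 -0.171   0.0416] fj [-0.39 -0.71 -0.8 ] gap 0.0387 grip 40.2
-0.058 False t 22.15 p [ 0.5543 -0.1692  0.0417] fj [ 0.38 -0.45 -0.81] gap 0.039 grip 40.2
```

```bash
python3 - <<'E'
from h import *
z=.0415
h=move_straight(jig(-.025,0,z),.008,threshold=3.5); rep('touch',h)
c=np.array([np.cos(JY),np.sin(JY)])
def fx(n=6):
    v=[]
    for _ in range(n): v.append(fj()[0]); wait(.02)
    return -np.mean(v)
if h:
    x=(state()['ee_pos'][:2]-JC)@c
    for i in range(14):
        f=fx(); print(round(x*1e3,2),round(f,2))
        if f>8.3: break
        x+=.0002 if f<6 else .0001
        move_straight(jig(x,0,z),.01)
    wait(.7); print('held',fx()); rep()
E
```

```text
touch True t 23.76 p [ 0.5616 -0.1674  0.0414] fj [-0.13  0.8   5.51] gap 0.0387 grip 40.8
-50.28 0.22
-50.08 1.81
-49.88 3.84
-49.68 5.37
-49.48 5.88
-49.28 6.53
-49.18 6.27
-49.08 6.58
-48.98 6.96
-48.88 7.28
-48.78 7.22
-48.68 7.95
-48.58 8.4
held 8.1
t 28.88 p [ 0.5618 -0.1675  0.0414] fj [-8.61  1.19  7.37] gap 0.0387 grip 40.9
```

The force rose right at the seen pad place (jig 59.9 against 59.7), but the blank was also pressing on the bed. I'll relieve the height and re-press so the reading is all pad force.

```bash
python3 - <<'E'
from h import *
z=.0419
c=np.array([np.cos(JY),np.sin(JY)])
def f3(n=6):
    v=[]
    for _ in range(n): v.append(fj()); wait(.02)
    return np.mean(v,0)
x=-.0488
for i in range(12):
    move_straight(jig(x,0,z),.01); f=f3(); q=state()['ee_pos']
    print(round(x*1e3,2),'act',round(((q[:2]-JC)@c)*1e3,2),round(q[2],4),np.round(f,2))
    if -f[0]>8.8: break
    x+=.0002
wait(.7); print('held',f3()); rep()
E
```

```text
-48.8 act -50.03 0.0414 [-6.04  0.24  2.01]
-48.6 act -50.02 0.0414 [-6.75  0.41  2.1 ]
-48.4 act -50.01 0.0414 [-7.14  0.17  3.17]
-48.2 act -49.98 0.0414 [-7.56  0.45  3.59]
-48.0 act -49.94 0.0414 [-8.58  0.53  4.46]
-47.8 act -49.95 0.0414 [-9.22  1.22  4.74]
held [-9.06166667  0.57        5.02666667]
t 31.77 p [ 0.5619 -0.1673  0.0414] fj [-9.57  0.43  4.9 ] gap 0.0387 grip 40.7
```

```bash
python3 - <<'E'
from h import *
z=.0419
def f3(n=6):
    v=[]
    for _ in range(n): v.append(fj()); wait(.02)
    return np.mean(v,0)
x=-.0476
for i in range(12):
    move_straight(jig(x,0,z),.01); f=f3(4)
    if -f[0]>11.7: break
    x+=.0002
wait(.7); print('held',x,f3()); rep()
move_straight(jig(-.0493,0,z),.01); print('eased',f3())
move_gripper(.056); rep('open')
p=state()['ee_pos']; move_straight(p+[0,0,.15],.15)
a=grab_frame('scene')[165:240,225:325];b=grab_frame('top')[125:225,330:410]
A=np.zeros((525,400,3),np.uint8);A[:300]=cv2.resize(a,None,fx=4,fy=4,interpolation=2)
B=np.zeros((525,400,3),np.uint8);B[:500,:]=cv2.resize(b,None,fx=5,fy=5,interpolation=2)
cv2.imwrite('pics/s5.png',np.hstack([A,B])[:,:,::-1])
E
```

```text
held -0.04680000000000001 [-11.95         1.48333333   7.33166667]
t 34.16 p [ 0.562  -0.1673  0.0414] fj [-12.18   0.24   7.19] gap 0.0387 grip 41.0
eased [-5.625       0.11833333  0.28666667]
open t 34.97 p [ 0.5635 -0.1669  0.0421] fj [ 0.81 -0.24 -0.25] gap 0.056 grip 0.0
```

View pics/s5.png

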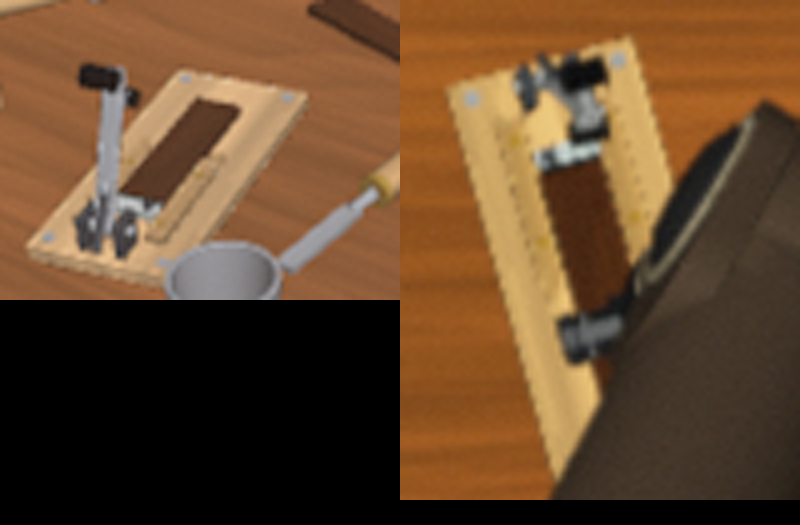

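The blank sits in the channel, its end meeting the stop at top crop (575,162). The clip is still up. Now I'll lead it down.

```bash
python3 - <<'E'
from h import *
d=np.array([0,0,.004]); o=ori(JY); k=knob(1.19)+d
move_straight(np.r_[k[:2],.24],.2,frame=o) if 0 else reach(np.r_[k[:2],.24],o)
print(move_straight(k,.1,threshold=5)); rep('at knob')
move_gripper(.02,40); rep('pinched')
g=state()['finger_gap']
if .022<g<.03:
    for a in np.r_[np.linspace(1.1,.3,9),.22,.17,.14]:
        move_straight(knob(a)+d,.04); rep(round(a,2))
E
```

```text
False
at knob t 37.88 p [ 0.7034 -0.1325  0.1558] fj [-0.13 -0.93 -0.53] gap 0.0562 grip 0.0
pinched t 38.25 p [ 0.7034 -0.1323  0.1559] fj [-0.08  0.86  4.62] gap 0.0253 grip 39.6
1.1 t 38.67 p [ 0.6961 -0.134   0.1545] fj [ 7.73 -1.26  3.25] gap 0.0252 grip 39.6
1.0 t 39.11 p [ 0.6851 -0.1368  0.1513] fj [6.21 0.32 5.78] gap 0.0251 grip 40.3
0.9 t 39.55 p [ 0.674  -0.1396  0.1466] fj [3.77 0.38 8.07] gap 0.0257 grip 41.1
0.8 t 39.99 p [ 0.6634 -0.1423  0.1407] fj [2.04 0.94 9.3 ] gap 0.0254 grip 41.8
0.7 t 40.43 p [ 0.6532 -0.1449  0.1335] fj [-0.9   1.45  7.97] gap 0.0254 grip 42.4
0.6 t 40.88 p [ 0.644  -0.1472  0.1254] fj [-1.94  0.03  5.65] gap 0.0253 grip 43.1
0.5 t 41.32 p [ 0.6356 -0.1493  0.1163] fj [-2.29  0.16  3.55] gap 0.0251 grip 43.6
0.4 t 41.76 p [ 0.6285 -0.1511  0.1067] fj [-2.19 -2.3   2.57] gap 0.0252 grip 44.0
0.3 t 42.2 p [ 0.6225 -0.1526  0.0967] fj [-1.84 -2.31  0.5 ] gap 0.0253 grip 44.2
0.22 t 42.58 p [ 0.6181 -0.1536  0.0881] fj [-1.24 -4.58 -1.85] gap 0.0252 grip 44.2
0.17 t 42.88 p [ 0.616  -0.1542  0.0828] fj [-1.11 -4.86 -2.47] gap 0.0256 grip 44.2
0.14 t 43.13 p [ 0.6147 -0.1545  0.0795] fj [-2.38 -5.16 -2.14] gap 0.0255 grip 44.2
```

```bash
python3 - <<'E'
from h import *
d=np.array([0,0,.004])
for a in (.125,.115,.105,.095,.085):
    move_straight(knob(a)+d,.02); wait(.05); rep(a)
    if fj()[2]>2: break
move_gripper(.056); rep('open')
p=state()['ee_pos']; move_straight(p+[0,0,.15],.12); 
reach([.45,.1,.3],ori(JY)); rep('away')
a=grab_frame('scene')[165:240,225:325];b=grab_frame('top')[125:225,330:410]
A=np.zeros((525,400,3),np.uint8);A[:300]=cv2.resize(a,None,fx=4,fy=4,interpolation=2)
B=np.zeros((525,400,3),np.uint8);B[:500,:]=cv2.resize(b,None,fx=5,fy=5,interpolation=2)
cv2.imwrite('pics/s6.png',np.hstack([A,B])[:,:,::-1])
E
```

```text
0.125 t 43.43 p [ 0.6142 -0.1546  0.0779] fj [-2.1  -5.23 -2.25] gap 0.0254 grip 44.2
0.115 t 43.73 p [ 0.6138 -0.1547  0.0768] fj [-1.31 -5.35 -2.42] gap 0.0257 grip 44.1
0.105 t 44.03 p [ 0.6134 -0.1548  0.0757] fj [-2.13 -4.99 -2.16] gap 0.0249 grip 44.1
0.095 t 44.33 p [ 0.613  -0.1549  0.0745] fj [-2.03 -4.8  -2.26] gap 0.0256 grip 44.1
0.085 t 44.63 p [ 0.6127 -0.155   0.0734] fj [-1.6  -4.76 -3.2 ] gap 0.0256 grip 44.1
open t 45.03 p [ 0.613  -0.154   0.0737] fj [-0.33 -0.1   0.4 ] gap 0.056 grip 0.0
away t 47.62 p [0.4505 0.0994 0.3   ] fj [-0.12  0.33 -0.73] gap 0.056 grip 0.0
```

View pics/s6.png

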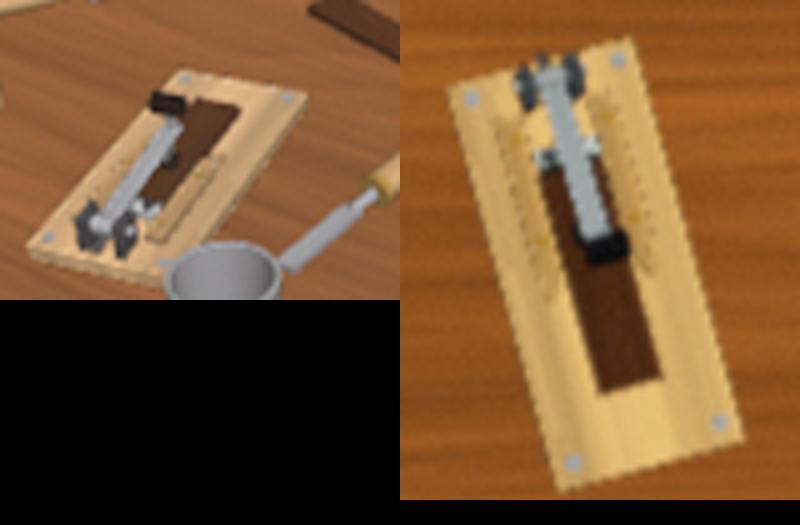

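```bash
python3 - <<'E'
from h import *
s=((168.5)/4-.5+225,103.5/4-.5+165);t=((205.5)/5-.5+330,247.5/5-.5+125)
print(tri(s,t),[np.round(knob(a),4) for a in(0,.1,.2)])
T=lambda u,v:((u-400+.5)/5-.5+330,(v+.5)/5-.5+125)
w=onplane('top',*T(631,384),.025)[:2]-JC; c,n=np.cos(JY),np.sin(JY)
print('rear end',c*w[0]+n*w[1],-n*w[0]+c*w[1])
E
```

```text
(array([ 0.61434105, -0.15351272,  0.07550742]), np.float64(0.0019424756235529627)) [array([ 0.6104, -0.1553,  0.06  ]), array([ 0.6134, -0.1546,  0.0714]), array([ 0.6174, -0.1535,  0.0824])]
rear end -0.07816735791058158 0.0006874994948734559
```

Knob height puts the clip at about 0.11 rad, resting on the blank. The blank's rear end is where it should be, so I'm handing in.

```bash
python3 -c "
from rig import *
print(sign_off())"
```

```text
the job is handed in; nothing more can be done
None
```

I pressed the blank home against the stop, led the clip down onto it without a snap, left it clamped (about 0.11 rad from the last pictures) and handed the job in; no verdict came back.

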